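# Fetch the scoop from behind the dishes

### The arm

A 6-joint arm with a two-finger parallel gripper is mounted at the origin on the work surface. World frame = base frame: x ahead of the robot, y to its left, z up, the work surface at z = 0. Lengths are in m, angles in degrees, forces in N, time in s.
With the tool pointing down it reaches from about 0.3 to 0.75 m from the base axis. Payload 8.5 kg.
Tool frame: the origin (TCP) lies on the centre line of the jaws, within the pads' length; the fingertips stand 25 mm ahead of it and the grasp point (between the pads) lies 6 mm ahead of it; z points along the fingers, y is the line along which they close (so a half turn about z gives the same grasp; the last joint's range is limited). The gripper opens to 85 mm and grips with 20 to 120 N. Pads are 22 mm wide; open, the fingers measure 114 mm over their backs; the gripper's body (76 mm by 85 mm) begins 54 mm behind the grasp point. The pads swing forward as they close: fully open they stand 13 mm farther back than shut.
Start: joints at [56.648, 21.807, 74.336, -0, 83.858, -12.336], TCP at [0.197, 0.513, 0.256] pointing down, gripper open.
Joint ranges: [-178.18, 178.18], [-50.72, 133.34], [12.68, 142.11], [-81.47, 261.47], [9.98, 163.14], [-165.26, 165.26]. Speed limits (degrees/s): [136.94, 136.94, 180, 180, 180, 180].

### API

Orientations are given as a 3x3 rotation matrix whose columns are the frame's x, y, z axes.
In Python, from rig import telemetry, optics, env gives the robot as it stands.
- The arm moves only by the tool send_rows, never from a script. Its argument "deltas" is a list that holds one entry, the list of rows, each a list of 7 numbers: the shift along the tool's x, y, z in m, then the turn, a rotation vector about the tool's x, y, z in rad, then the opening, from -1 (shut) to 1 (fully open), so that 0 is half open. In form: [[[x, y, z, ax, ay, az, grip], ...]]. A call has 1 to 12 rows; each row shifts and turns the commanded pose from where the row before left it, along the tool's axes as they then stand; what a row does not reach is not made up. A row lasts 1/8 s, in which the tool goes at most 62.5 mm and 10.7 degrees, less where a joint would pass 70% of its speed; a pose out of reach is approached as far as the arm can. A call is refused whole if a number of a shift passes 0.0625 or a number of a turn 0.188, either way. A call with a gripper value outside its range is refused whole. The fingers move at their own pace and stop on an object; "squeeze" is the grip in N (left out, the last holds). Time passes only in rows, so rows that do not move let the fingers close. It gives the time, the measured TCP pose, the force, the opening and the grip force at its end, in the units of the state.
- telemetry.observe(): the state, without advancing time (a new reading comes with each control period).
- optics.get_image(name): name is "scene" or "top" or "wrist"; returns a dict with "image" (384x512x3 uint8, red, green, blue), "range_z" (384x512 float32, m along the optical axis (not along the pixel's ray), 0 where there is no reading), "K" (3x3 intrinsics, pixels), "rvec" (rotation vector, rad) and "tvec" (3), from world to camera coordinates, as OpenCV has them; the wrist camera has in their place "hand_eye" (4x4, takes a point from camera to tool coordinates, whose origin is the TCP and whose axes are the flange's). Camera axes: x right, y down, z forward; pixel columns grow to the right and rows downward; lengths in m; the calibration is good to about 2 mm. A picture is of the moment at which its call begins: read the wrist's pose just before it.
- env.close_job(): hands the job in; it is judged then, once.
The state is a dict: "time_s": time; "q": joint angles; "qvel": joint speeds; "joint_efforts": joint torques, N m; "position": TCP position; "tool_rot": TCP orientation; "ft_force": force on the tool from outside, world axes, zero at the start; "wrist_torque": the same for the moment, N m; "grip_width": finger opening in m; "gripper_force": force on a finger pad.
Only numpy, scipy, OpenCV 4.12 (cv2) and the standard library are available. Lean on these libraries where they do the work, as an engineer would, in place of code of your own. Each camera call takes 0.05 s, during which the arm holds its last target. There are 200 camera calls.

### The job

The measuring scoop is hemmed in at the back of the top tier: first move the blue bowl and both glass dishes off the tier and stand all three together on the wooden board, then lift the scoop out and stand its cup upright in the middle of the cork trivet, and only then put the bowl and the two dishes back on the tier, each exactly where it stood before (the places differ from start to start, so note them first). Keep everything upright, and leave the sugar pot and the yellow brush where they are.

Things in the scene. Friction and masses are not known exactly. Their poses are not given: they have to be found in the camera images.
- tiers: three stacked shallow trays of white enamelled steel with blue edges, fixed, 200 mm (its x) by 310 mm (its y), 128 mm high. Origin: centre of the footprint at ledge height; x points to the back, away from the robot at yaw 0. The top tray's floor lies 111 mm above the origin, inside a 3 mm thick rim that rises to 128 mm.
- bowl: round open blue ceramic bowl with nearly straight sides: outside diameter 58 mm, widest at the rim and 56 mm at 8 mm above its foot, 44 mm high, wall 3.5 mm, 150 g or so; loose, stands upright on the top tier at the start. Origin: centre of its underside, z up; its yaw means nothing.
- dish_amber: round open amber brown glass dish with nearly straight sides: outside diameter 58 mm, widest at the rim and 56 mm at 8 mm above its foot, 34 mm high, wall 3.5 mm, 110 g or so; loose, stands upright on the top tier at the start. Origin: centre of its underside, z up; its yaw means nothing.
- dish_green: round open green glass dish with nearly straight sides: outside diameter 58 mm, widest at the rim and 56 mm at 8 mm above its foot, 34 mm high, wall 3.5 mm, 110 g or so; loose, stands upright on the top tier at the start. Origin: centre of its underside, z up; its yaw means nothing.
- scoop: stainless steel measuring scoop at the back of the top tier, about 100 g: flat-bottomed round cup, outside 48 mm across, 34 mm high, with a straight flat handle 12 mm wide and 4 mm thick (black outer half), 28 to 32 mm above the underside, ending 122 mm from the cup's axis. Stands by itself on its cup; balances within 20 mm of the cup's axis. Origin: centre of the cup's underside; x along the handle, z up.
- board: brown wooden board lying on the ledge, fixed, 280 mm (its x) by 140 mm (its y), 12 mm thick: the place to stand the bowl and dishes meanwhile. Origin: centre of its underside, z up.
- trivet: round cork trivet lying on the ledge, fixed, 120 mm across and 8 mm thick: the place for the scoop. Origin: centre of its underside, z up.
- pot: small white sugar pot with a red lid, 45 mm across and 54 mm high, loose, at the back of the top tier; to be left alone. Origin: centre of its underside, z up.
- brush: pastry brush with wooden handle and yellow silicone head, about 185 mm long, 34 mm wide and 12 mm high, lying loose on the ledge in front of the tiers; to be left alone. Origin: on its underside 100 mm from the handle's end; x points to the yellow head.
Mind the look-alikes: they are no part of the job. Several things look just like the trivet: the one meant starts farthest to the robot's left.

How it is judged (in metres and radians):
On the way, in this order (a step that is already met when the one before it is completed fails the run):
1. the bowl and both dishes stand released on the board together, with the scoop still in its place (x of bowl in the frame of board between -0.14 and 0.14 m and y of bowl in the frame of board between -0.07 and 0.07 m and z of bowl in the frame of board between 0.008 and 0.018 m and angle between each of bowl, dish_amber, dish_green's own z axis and vertical below 0.15 rad and linear speed of each of bowl, dish_amber, dish_green below 0.05 m/s and contact force between the fingers and bowl below 0.3 N and x of dish_amber in the frame of board between -0.14 and 0.14 m and y of dish_amber in the frame of board between -0.07 and 0.07 m and z of dish_amber in the frame of board between 0.008 and 0.018 m and contact force between the fingers and dish_amber below 0.3 N and x of dish_green in the frame of board between -0.14 and 0.14 m and y of dish_green in the frame of board between -0.07 and 0.07 m and z of dish_green in the frame of board between 0.008 and 0.018 m and contact force between the fingers and dish_green below 0.3 N and distance of scoop from where it was at the start of the episode below 0.03 m), for 0.2 s.
2. the scoop stands released on the trivet while the bowl and dishes are still on the board (horizontal distance between scoop and trivet below 0.015 m and z of scoop in the frame of trivet between 0.004 and 0.014 m and angle between each of scoop, bowl, dish_amber, dish_green's own z axis and vertical below 0.15 rad and linear speed of each of scoop, bowl, dish_amber, dish_green below 0.05 m/s and contact force between the fingers and scoop below 0.3 N and x of bowl in the frame of board between -0.14 and 0.14 m and y of bowl in the frame of board between -0.07 and 0.07 m and z of bowl in the frame of board between 0.008 and 0.018 m and contact force between the fingers and bowl below 0.3 N and x of dish_amber in the frame of board between -0.14 and 0.14 m and y of dish_amber in the frame of board between -0.07 and 0.07 m and z of dish_amber in the frame of board between 0.008 and 0.018 m and contact force between the fingers and dish_amber below 0.3 N and x of dish_green in the frame of board between -0.14 and 0.14 m and y of dish_green in the frame of board between -0.07 and 0.07 m and z of dish_green in the frame of board between 0.008 and 0.018 m and contact force between the fingers and dish_green below 0.3 N), for 0.2 s.
At the end, for the whole second after the job is handed in: The scoop's cup stands upright (within 0.15 rad) on the trivet, its centre within 15 mm of the trivet's centre; the bowl, the amber dish and the green dish each stand upright (within 0.15 rad) within 15 mm of where they stood at the start; all are released and at rest (horizontal distance between scoop and trivet below 0.015 m and z of scoop in the frame of trivet between 0.004 and 0.014 m and angle between each of scoop, bowl, dish_amber, dish_green's own z axis and vertical below 0.15 rad and linear speed of scoop below 0.05 m/s and contact force between the fingers and scoop below 0.3 N and distance of each of bowl, dish_amber, dish_green from where it was at the start of the episode below 0.015 m and linear speed of each of bowl, dish_amber, dish_green below 0.03 m/s and contact force between the fingers and bowl below 0.3 N and contact force between the fingers and dish_amber below 0.3 N and contact force between the fingers and dish_green below 0.3 N); the robot touches nothing.
It fails at once if the sugar pot is shifted by more than 20 mm (distance of pot from where it was at the start of the episode above 0.02 m).
It fails at once if the brush is shifted by more than 30 mm (distance of brush from where it was at the start of the episode above 0.03 m).
It fails at once if the bowl, a dish, the scoop or the sugar pot is tipped by more than 0.6 rad (angle between any of bowl, dish_amber, dish_green, scoop, pot's own z axis and vertical above 0.6 rad).
It also fails if it takes over 138 s, if anything falls off the work surface, if the arm or the gripper's body presses on something with over 40 N, if the wrist force passes 120 N, or if a joint passes its speed limit or range.

## Working session

There is one attempt and no reset: what is moved stays moved. The work goes in short steps, Python scripts to look and compute and a tool call to move; the robot and the scene stay as the last step left them, time stands still between calls to the robot, and variables do not carry over. Pictures are saved under pics/ and viewed, at most 14 in all, crops included, and the job is handed in when it is done.

Besides the shell and the picture viewer there is one more tool, called as name(argument=value, ...) on one line, values as JSON. send_rows: Moves the arm, as the interface text tells. Its arguments: {"type":"object","properties":{"deltas":{"type":"array"},"squeeze":{"type":"number"}},"required":["deltas"]}

```bash
ls; mkdir -p pics; python3 - <<'E'
from rig import telemetry, optics, env
import cv2, numpy as np
s=telemetry.observe(); print({k:np.round(v,4).tolist() for k,v in s.items()})
for n in ["scene","top"]:
    d=optics.get_image(n); np.savez(f"{n}0.npz",**d)
    cv2.imwrite(f"pics/{n}0.png",d["image"][:,:,::-1])
    R=cv2.Rodrigues(d["rvec"])[0]; print(n,d["K"].round(1).tolist(),(-R.T@d["tvec"].reshape(3)).round(3),R.round(3).tolist())
E
```

```text
pics
{'time_s': 0.0, 'q': [56.6487, 21.8413, 74.3864, -0.0011, 83.8585, -12.3378], 'qvel': [-0.0011, -0.0985, -0.0642, -0.0118, -0.0403, 0.0566], 'joint_efforts': [-0.0009, -44.8459, -23.128, -0.0003, 0.0047, 0.0], 'position': [0.1971, 0.5132, 0.2557], 'tool_rot': [[-0.9335, 0.3586, -0.0008], [0.3586, 0.9335, -0.0013], [0.0003, -0.0015, -1.0]], 'ft_force': [-1.0548, 0.3504, -0.1556], 'wrist_torque': [0.0232, -0.0185, 0.0431], 'gripper_force': 0.0, 'grip_width': 0.0853}
scene [[448.3, 0.0, 257.4], [0.0, 448.3, 195.8], [0.0, 0.0, 1.0]] [0.988 0.614 0.961] [[-0.8, 0.599, 0.006], [0.44, 0.595, -0.672], [-0.407, -0.535, -0.74]]
top [[390.6, 0.0, 259.1], [0.0, 390.6, 190.7], [0.0, 0.0, 1.0]] [ 0.447 -0.019  0.959] [[-0.021, -1.0, -0.018], [-0.995, 0.023, -0.095], [0.095, 0.016, -0.995]]
```

View pics/scene0.png

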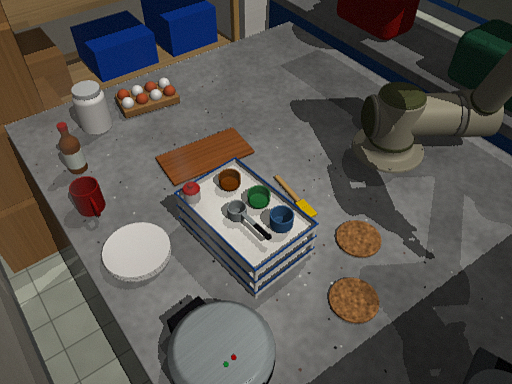

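View pics/top0.png

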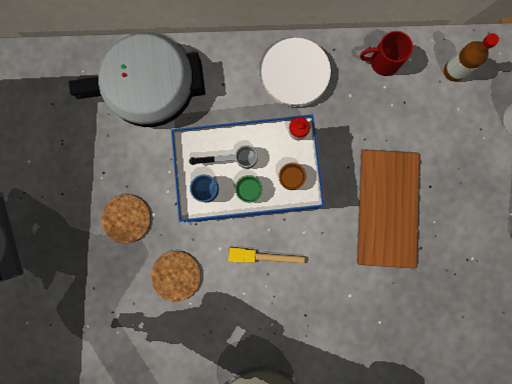

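Scene view: bowl at (282,217), green at (258,197), amber at (230,180), scoop cup at (236,211), pot at (191,192), board at (205,155). Top view (left is +y): bowl (204,188), green (249,188), amber (292,176), scoop cup (246,157) with its handle to (190,160), pot (299,128), board (389,209). The trivet meant is the left one, at (126,218); the other is at (176,275).

```bash
cat > h.py <<'E'
import cv2, numpy as np
def cloud(d,T=None):
    """world points (H,W,3) from range image; T camera->world 4x4 overrides rvec/tvec"""
    K=d["K"]; Z=d["range_z"]; v,u=np.mgrid[:Z.shape[0],:Z.shape[1]]
    P=np.stack([(u-K[0,2])/K[0,0]*Z,(v-K[1,2])/K[1,1]*Z,Z],-1)
    if T is None:
        R=cv2.Rodrigues(d["rvec"])[0]; W=(P-d["tvec"].reshape(3))@R
    else: W=P@T[:3,:3].T+T[:3,3]
    W[Z==0]=np.nan; return W
def masks(d):
    hsv=cv2.cvtColor(d["image"],cv2.COLOR_RGB2HSV); H,S,V=[hsv[...,i].astype(int) for i in range(3)]
    return dict(bowl=(H>95)&(H<120)&(S>90),green=(H>60)&(H<92)&(S>80),amber=(H>4)&(H<18)&(S>150),
      red=((H<4)|(H>174))&(S>170),cork=(H>7)&(H<20)&(S>90),yellow=(H>20)&(H<32)&(S>150))
def circ(p,it=3):
    for _ in range(it):
        A=np.c_[2*p,np.ones(len(p))]; s=np.linalg.lstsq(A,(p**2).sum(1),rcond=None)[0]
        r=np.sqrt(s[2]+s[0]**2+s[1]**2); e=abs(np.linalg.norm(p-s[:2],axis=1)-r); p=p[e<max(2*np.median(e),1e-3)]
    return s[:2],r
E
python3 - <<'E'
from h import *
for n in ["scene","top"]:
    d=dict(np.load(f"{n}0.npz")); W=cloud(d); M=masks(d); x,y,z=W[...,0],W[...,1],W[...,2]
    print("==",n)
    tier=(x>.35)&(x<.65)&(y>-.18)&(y<.2)&(z>.1)
    fl=tier&(z<.12); print("floor z",np.nanmedian(z[fl]).round(4))
    for k in ["bowl","green","amber","red"]:
        m=M[k]&tier&(z>.118); zz=z[m]; top=np.percentile(zz,97); 
        r=m&(z>top-.005); c,R=circ(W[r][:,:2]); print(k,m.sum(),r.sum(),"top",top.round(4),"c",c.round(4),"r",R.round(4))
        if k=="red": print("  mean",W[r].mean(0).round(4))
    # scoop: grey/black, above floor 20..40mm
    sat=cv2.cvtColor(d["image"],cv2.COLOR_RGB2HSV)
    o=tier&(z>.131)&(z<.152)&(sat[...,1]<70)
    cn,l,st,ce=cv2.connectedComponentsWithStats(o.astype(np.uint8))
    for i in range(1,cn):
        if st[i,4]>25:
            q=W[l==i]; print(" low-sat comp",st[i].tolist(),"mean",q.mean(0).round(4),"min",q.min(0).round(3),"max",q.max(0).round(3))
    m=M["cork"]&(z<.02)&(z>.002)
    cn,l,st,ce=cv2.connectedComponentsWithStats(m.astype(np.uint8))
    for i in range(1,cn):
        if st[i,4]>300:
            q=W[l==i]; rc=cv2.minAreaRect((q[:,:2]*1000).astype(np.float32)); (c,R)=cv2.minEnclosingCircle((q[:,:2]*1000).astype(np.float32))
            print(" brown",st[i].tolist(),"mean",q.mean(0).round(4),"rect",np.round(rc[0]+rc[1]+(rc[2],),1),"circ",np.round(c,1),R)
    m=tier&(z>.121)&(z<.135); q=W[m&M["bowl"]]
    # tier rim (blue edges)
    b=M["bowl"]&tier&(z>.12)&(z<.133); 
    rc=cv2.minAreaRect((W[b][:,:2]*1000).astype(np.float32)); print("tier rim rect",np.round(rc[0]+rc[1]+(rc[2],),1))
E
```

```text
== scene
floor z 0.1114
bowl 907 103 top 0.1557 c [0.534  0.1122] r 0.0267
green 356 94 top 0.1461 c [0.531  0.0187] r 0.0269
amber 316 72 top 0.1465 c [ 0.5567 -0.0731] r 0.0265
red 31 26 top 0.1557 c [ 0.6471 -0.087 ] r 0.0085
  mean [ 0.6466 -0.0875  0.1534]
 low-sat comp [227, 199, 45, 41, 329] mean [0.5986 0.0554 0.1416] min [ 0.577 -0.001  0.131] max [0.625 0.143 0.148]
 brown [156, 127, 99, 59, 2751] mean [ 0.4979 -0.3098  0.0117] rect [ 490.  -312.   146.2  280.1   85.2] circ [ 490.4 -310.8] 153.27084350585938
 brown [336, 220, 46, 37, 1297] mean [0.3404 0.2057 0.0086] rect [338.6 203.9 118.1 116.7   1.7] circ [337.4 203.9] 60.55867385864258
 brown [329, 278, 50, 45, 1783] mean [0.4805 0.3282 0.0086] rect [479.1 326.5 116.9 117.6  51.6] circ [477.3 326.2] 60.8582763671875
tier rim rect [568.5  21.1 184.2 313.2   4.3]
== top
floor z 0.112
bowl 870 133 top 0.1565 c [0.5323 0.109 ] r 0.0268
green 264 110 top 0.1476 c [0.5298 0.0165] r 0.0265
amber 279 110 top 0.1473 c [ 0.5546 -0.0759] r 0.0265
red 105 86 top 0.1559 c [ 0.6497 -0.094 ] r 0.0115
  mean [ 0.6448 -0.0942  0.1538]
 low-sat comp [189, 145, 69, 23, 425] mean [0.5971 0.067  0.1433] min [ 0.576 -0.003  0.131] max [0.623 0.142 0.149]
 brown [357, 150, 63, 118, 6717] mean [ 0.4872 -0.3145  0.0125] rect [ 488.9 -315.7  140.3  280.2   85. ] circ [ 489.6 -314.3] 153.44346618652344
 brown [102, 194, 49, 49, 1852] mean [0.477  0.3237 0.009 ] rect [478.4 324.1 118.9 117.3  87.6] circ [477.6 325.8] 61.1888427734375
 brown [151, 251, 50, 50, 1934] mean [0.3371 0.2012 0.0089] rect [337.3 201.1 117.5 117.9  17.3] circ [337.1 202.4] 60.51066207885742
 brown [255, 253, 50, 10, 320] mean [ 0.3749 -0.0498  0.0121] rect [374.6 -49.3 117.8  15.9  84.4] circ [370.8 -48.9] 58.93887710571289
tier rim rect [569.   19.6 183.3 311.7   4.7]
```

Poses agree between the views to 2–3 mm. First move: align the tool with the world axes and go above the bowl.

send_rows(deltas=[[[0,0,0,0,0,-0.1222,1],[0,0,0,0,0,-0.1222,1],[0,0,0,0,0,-0.1222,1],[-0.0373,-0.0448,0,0,0,0,1],[-0.0373,-0.0448,0,0,0,0,1],[-0.0373,-0.0448,0,0,0,0,1],[-0.0373,-0.0448,0,0,0,0,1],[-0.0373,-0.0448,0,0,0,0,1],[-0.0373,-0.0448,0,0,0,0,1],[-0.0373,-0.0448,0,0,0,0,1],[-0.0373,-0.0448,0,0,0,0,1],[-0.0373,-0.0448,0,0,0,0,1]]], squeeze=30)

```text
time_s: 1.6
position: [0.5338, 0.1084, 0.2561]
tool_rot: [[-1.0, 0.0, -0.0], [0.0, 1.0, 0.0], [0.0, 0.0, -1.0]]
ft_force: [0.6, 0.6, -0.4]
grip_width: 0.0855
gripper_force: 0.0
```

```bash
cat > w.py <<'E'
from rig import telemetry, optics
from h import *
import sys
s=telemetry.observe(); d=optics.get_image("wrist")
T=np.eye(4); T[:3,:3]=s["tool_rot"]; T[:3,3]=s["position"]; T=T@np.asarray(d["hand_eye"])
cv2.imwrite(f"pics/{sys.argv[1]}.png",d["image"][:,:,::-1]); np.savez(sys.argv[1]+".npz",T=T,**d)
print("t",s["time_s"],"tcp",np.round(s["position"],4),"R",np.round(s["tool_rot"],3).tolist(),"q",np.round(s["q"],1),"w",s["grip_width"],"cam",T[:3,3].round(3))
W=cloud(d,T); M=masks(d); z=W[...,2]
for k in ["bowl","green","amber"]:
    m=M[k]&(z>.136)&(z<.17) if len(sys.argv)<3 else M[k]&(z>.03)&(z<.07)
    if m.sum()<150: continue
    top=np.percentile(z[m],97); r=m&(z>top-.004); c,R=circ(W[r][:,:2]); print(k,m.sum(),r.sum(),"top",top.round(4),"c",c.round(4),"r",R.round(4),"v range",np.where(r)[0].min(),np.where(r)[0].max(),np.where(r)[1].min(),np.where(r)[1].max())
E
python3 w.py w1
```

```text
t 1.6 tcp [0.5338 0.1084 0.2561] R [[-1.0, 0.0, -0.0], [0.0, 1.0, 0.0], [0.0, 0.0, -1.0]] q [ -1.   21.3  75.2   0.   83.5 -91. ] w 0.08551616910361147 cam [0.467 0.109 0.374]
bowl 692 686 top 0.1567 c [0.5318 0.1107] r 0.0268 v range 164 232 221 291
green 1019 790 top 0.1466 c [0.5294 0.0183] r 0.0269 v range 159 225 107 177
amber 1369 850 top 0.1463 c [ 0.5542 -0.0737] r 0.0269 v range 189 252 0 71
```

View pics/w1.png

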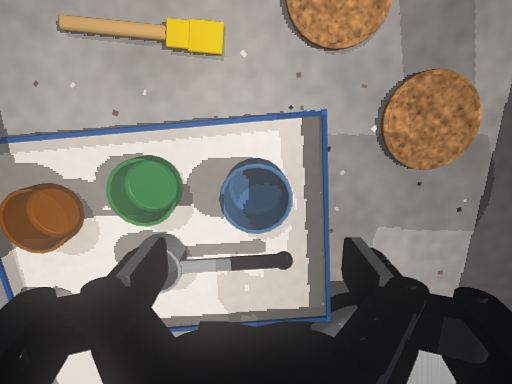

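The wrist view shows the bowl at (256,195), green at (144,190), amber at (41,217), the scoop cup near (165,262) with its handle to (290,260), and the trivet at (430,118). The wrist and fixed cameras agree. Descend on the bowl and grip.

send_rows(deltas=[[[0.002,0.002,0.026,0,0,0,1],[0,0,0.027,0,0,0,1],[0,0,0.027,0,0,0,1],[0,0,0.026,0,0,0,1],[0,0,0,0,0,0,-1],[0,0,0,0,0,0,-1],[0,0,0,0,0,0,-1],[0,0,0,0,0,0,-1],[0,0,0,0,0,0,-1],[0,0,0,0,0,0,-1]]], squeeze=30)

```text
time_s: 2.9
position: [0.5313, 0.1122, 0.1512]
tool_rot: [[-1.0, 0.0, 0.002], [0.0, 1.0, 0.0], [-0.002, 0.0, -1.0]]
ft_force: [-0.2, 0.6, 6.4]
grip_width: 0.0568
gripper_force: 32.5
```

send_rows(deltas=[[[0,0,-0.015,0,0,0,-1],[0,0,-0.025,0,0,0,-1],[0,0,-0.03,0,0,0,-1],[0.008,-0.026,-0.03,0,0,0,-1],[0.0164,-0.052,0,0,0,0,-1],[0.0164,-0.052,0,0,0,0,-1],[0.0164,-0.052,0,0,0,0,-1],[0.0164,-0.052,0,0,0,0,-1],[0.0164,-0.052,0,0,0,0,-1],[0.0164,-0.052,0,0,0,0,-1],[0.0164,-0.052,0,0,0,0,-1],[0.009,-0.027,0,0,0,0,-1]]])

```text
time_s: 4.4
position: [0.3978, -0.307, 0.2508]
tool_rot: [[-1.0, 0.002, -0.0], [0.002, 1.0, -0.0], [0.0, -0.0, -1.0]]
ft_force: [-0.1, 0.5, -1.6]
grip_width: 0.0565
gripper_force: 32.5
```

send_rows(deltas=[[[0,0,0.02,0,0,0,-1],[0,0,0.035,0,0,0,-1],[0,0,0.035,0,0,0,-1],[0,0,0.035,0,0,0,-1],[0,0,0.03,0,0,0,-1],[0,0,0.02,0,0,0,-1],[0,0,0,0,0,0,-1]]])

```text
time_s: 5.28
position: [0.3987, -0.3045, 0.0748]
tool_rot: [[-1.0, 0.0, -0.002], [0.0, 1.0, 0.002], [0.002, 0.002, -1.0]]
ft_force: [-0.7, -0.7, -1.0]
grip_width: 0.0564
gripper_force: 32.6
```

send_rows(deltas=[[[0,0,0.01,0,0,0,-1],[0,0,0.008,0,0,0,-1],[0,0,0.004,0,0,0,-1],[0,0,0,0,0,0,-1],[0,0,0,0,0,0,-1]]])

```text
time_s: 5.9
position: [0.3991, -0.3049, 0.0535]
tool_rot: [[-1.0, 0.0, 0.0], [0.0, 1.0, -0.0], [-0.0, -0.0, -1.0]]
ft_force: [0.3, 0.1, -0.3]
grip_width: 0.0565
gripper_force: 32.6
```

send_rows(deltas=[[[0,0,0.0015,0,0,0,-1],[0,0,0,0,0,0,-1],[0,0,0,0,0,0,1],[0,0,0,0,0,0,1],[0,0,0,0,0,0,1],[0,0,0,0,0,0,1],[0,0,-0.02,0,0,0,1],[0,0,-0.04,0,0,0,1],[0,0,-0.05,0,0,0,1],[0,0,-0.05,0,0,0,1],[0,0,-0.04,0,0,0,1]]])

```text
time_s: 7.28
position: [0.3989, -0.3048, 0.2539]
tool_rot: [[-1.0, 0.0, 0.001], [0.0, 1.0, -0.001], [-0.001, -0.001, -1.0]]
ft_force: [0.3, 0.2, -0.7]
grip_width: 0.0854
gripper_force: 0.0
```

send_rows(deltas=[[[-0.02,0.05,0,0,0,0,1],[-0.022,0.053,0,0,0,0,1],[-0.022,0.053,0,0,0,0,1],[-0.022,0.053,0,0,0,0,1],[-0.022,0.053,0,0,0,0,1],[-0.022,0.053,0,0,0,0,1],[0,0.01,0,0,0,0,1],[0,0,0,0,0,0,1]]])

```text
time_s: 8.28
position: [0.5287, 0.0203, 0.2517]
tool_rot: [[-1.0, -0.001, -0.001], [-0.001, 1.0, -0.0], [0.001, -0.0, -1.0]]
ft_force: [0.1, 0.7, 0.3]
grip_width: 0.0855
gripper_force: 0.0
```

```bash
python3 w.py w2
```

```text
t 8.275 tcp [0.5287 0.0203 0.2517] R [[-1.0, -0.001, -0.001], [-0.001, 1.0, -0.0], [0.001, -0.0, -1.0]] q [ -10.6   19.9   78.1   -0.    82.  -100.7] w 0.08551951894733484 cam [0.462 0.021 0.37 ]
green 776 706 top 0.1466 c [0.5295 0.0178] r 0.0268 v range 166 232 215 284
amber 837 593 top 0.1465 c [ 0.5539 -0.0743] r 0.0269 v range 196 255 103 172
```

send_rows(deltas=[[[0,-0.002,0.03,0,0,0,1],[0,0,0.03,0,0,0,1],[0,0,0.03,0,0,0,1],[0,0,0.019,0,0,0,1],[0,0,0,0,0,0,-1],[0,0,0,0,0,0,-1],[0,0,0,0,0,0,-1],[0,0,0,0,0,0,-1],[0,0,0,0,0,0,-1],[0,0,0,0,0,0,-1]]])

```text
time_s: 9.57
position: [0.5295, 0.0176, 0.1439]
tool_rot: [[-1.0, 0.0, 0.002], [0.0, 1.0, -0.001], [-0.002, -0.001, -1.0]]
ft_force: [-0.6, -3.9, 5.8]
grip_width: 0.0563
gripper_force: 32.5
```

send_rows(deltas=[[[0,0,-0.015,0,0,0,-1],[0,0,-0.025,0,0,0,-1],[0,0,-0.03,0,0,0,-1],[0.004,-0.025,-0.025,0,0,0,-1],[0.006,-0.05,0,0,0,0,-1],[0.006,-0.05,0,0,0,0,-1],[0.006,-0.05,0,0,0,0,-1],[0.006,-0.05,0,0,0,0,-1],[0.006,-0.05,0,0,0,0,-1],[0.006,-0.05,0,0,0,0,-1],[0,-0.009,0.01,0,0,0,-1],[0,0,0.02,0,0,0,-1]]])

```text
time_s: 11.08
position: [0.489, -0.3161, 0.2075]
tool_rot: [[-1.0, 0.001, 0.001], [0.001, 1.0, -0.0], [-0.001, -0.0, -1.0]]
ft_force: [0.5, -0.3, -0.6]
grip_width: 0.0564
gripper_force: 32.4
```

send_rows(deltas=[[[0,0,0.03,0,0,0,-1],[0,0,0.035,0,0,0,-1],[0,0,0.035,0,0,0,-1],[0,0,0.03,0,0,0,-1],[0,0,0.018,0,0,0,-1],[0,0,0,0,0,0,-1],[0,0,0,0,0,0,-1]]])

```text
time_s: 11.95
position: [0.4894, -0.3156, 0.0606]
tool_rot: [[-1.0, -0.0, 0.001], [-0.0, 1.0, -0.001], [-0.001, -0.001, -1.0]]
ft_force: [-0.4, -0.3, -0.7]
grip_width: 0.0567
gripper_force: 32.5
```

send_rows(deltas=[[[0,0,0.008,0,0,0,-1],[0,0,0.0075,0,0,0,-1],[0,0,0,0,0,0,-1],[0,0,0,0,0,0,1],[0,0,0,0,0,0,1],[0,0,0,0,0,0,1],[0,0,0,0,0,0,1],[0,0,-0.02,0,0,0,1],[0,0,-0.045,0,0,0,1],[0,0,-0.055,0,0,0,1],[0,0,-0.055,0,0,0,1],[0,0,-0.03,0,0,0,1]]])

```text
time_s: 13.45
position: [0.4892, -0.316, 0.2525]
tool_rot: [[-1.0, 0.0, 0.003], [0.0, 1.0, -0.003], [-0.003, -0.003, -1.0]]
ft_force: [0.2, -0.5, -0.7]
grip_width: 0.0852
gripper_force: 0.0
```

send_rows(deltas=[[[-0.01,0.04,0,0,0,0,1],[-0.014,0.05,0,0,0,0,1],[-0.014,0.05,0,0,0,0,1],[-0.014,0.05,0,0,0,0,1],[-0.013,0.051,0,0,0,0,1],[0,0,0,0,0,0,1]]])

```text
time_s: 14.2
position: [0.5543, -0.0718, 0.2494]
tool_rot: [[-1.0, -0.004, 0.0], [-0.004, 1.0, 0.0], [-0.0, 0.0, -1.0]]
ft_force: [-0.8, 0.4, 0.4]
grip_width: 0.0856
gripper_force: 0.0
```

```bash
python3 w.py w3
```

```text
t 14.2 tcp [ 0.5543 -0.0718  0.2494] R [[-1.0, -0.004, 0.0], [-0.004, 1.0, 0.0], [-0.0, 0.0, -1.0]] q [ -19.5   23.    73.6    0.    83.4 -109.8] w 0.08562947896503889 cam [ 0.487 -0.071  0.368]
amber 316 316 top 0.1467 c [ 0.5546 -0.0749] r 0.0269 v range 168 232 213 283
```

send_rows(deltas=[[[0,-0.0028,0.025,0,0,0,0.7],[0,0,0.03,0,0,0,0.7],[0,0,0.03,0,0,0,0.7],[0,0,0.023,0,0,0,0.7],[0,0,0,0,0,0,-1],[0,0,0,0,0,0,-1],[0,0,0,0,0,0,-1],[0,0,0,0,0,0,-1],[0,0,0,0,0,0,-1]]])

```text
time_s: 15.38
position: [0.5541, -0.0777, 0.1416]
tool_rot: [[-1.0, 0.0, 0.0], [0.0, 1.0, -0.0], [-0.0, -0.0, -1.0]]
ft_force: [-0.4, -1.1, -1.1]
grip_width: 0.0561
gripper_force: 32.1
```

send_rows(deltas=[[[0,0,-0.015,0,0,0,-1],[0,0,-0.025,0,0,0,-1],[0,0,-0.03,0,0,0,-1],[-0.003,-0.025,-0.02,0,0,0,-1],[-0.005,-0.045,0,0,0,0,-1],[-0.005,-0.045,0,0,0,0,-1],[-0.005,-0.045,0,0,0,0,-1],[-0.005,-0.045,0,0,0,0,-1],[-0.002,-0.04,0,0,0,0,-1],[0,0,0.015,0,0,0,-1],[0,0,0.03,0,0,0,-1],[0,0,0.03,0,0,0,-1]]])

```text
time_s: 16.88
position: [0.5789, -0.3216, 0.1559]
tool_rot: [[-1.0, -0.001, 0.0], [-0.001, 1.0, 0.0], [-0.0, 0.0, -1.0]]
ft_force: [0.6, 0.0, -1.6]
grip_width: 0.0566
gripper_force: 32.3
```

send_rows(deltas=[[[0,0,0.03,0,0,0,-1],[0,0,0.03,0,0,0,-1],[0,0,0.025,0,0,0,-1],[0,0,0.01,0,0,0,-1],[0,0,0,0,0,0,-1],[0,0,0,0,0,0,-1]]])

```text
time_s: 17.62
position: [0.5794, -0.3228, 0.0627]
tool_rot: [[-1.0, -0.0, 0.002], [-0.0, 1.0, -0.001], [-0.002, -0.001, -1.0]]
ft_force: [-0.4, 0.0, -0.8]
grip_width: 0.0567
gripper_force: 32.3
```

send_rows(deltas=[[[0,0,0.01,0,0,0,-1],[0,0,0.009,0,0,0,-1],[0,0,0,0,0,0,-1],[0,0,0,0,0,0,1],[0,0,0,0,0,0,1],[0,0,0,0,0,0,1],[0,0,0,0,0,0,1],[0,0,-0.02,0,0,0,1],[0,0,-0.045,0,0,0,1],[0,0,-0.055,0,0,0,1],[0,0,-0.055,0,0,0,1],[0,0,-0.035,0,0,0,1]]])

```text
time_s: 19.12
position: [0.5791, -0.3227, 0.2556]
tool_rot: [[-1.0, 0.0, 0.003], [0.0, 1.0, -0.002], [-0.003, -0.002, -1.0]]
ft_force: [0.7, -0.1, -0.3]
grip_width: 0.0855
gripper_force: 0.0
```

```bash
python3 - <<'E'
from rig import telemetry, optics
from h import *
s=telemetry.observe(); print(s["time_s"],s["position"],s["grip_width"])
d=optics.get_image("top"); cv2.imwrite("pics/top1.png",d["image"][:,:,::-1]); W=cloud(d); z=W[...,2]; M=masks(d)
d=optics.get_image("scene"); cv2.imwrite("pics/scene1.png",d["image"][:,:,::-1])
E
```

```text
19.125 [ 0.57909881 -0.32274568  0.2555908 ] 0.08549549694115875
```

View pics/scene1.png

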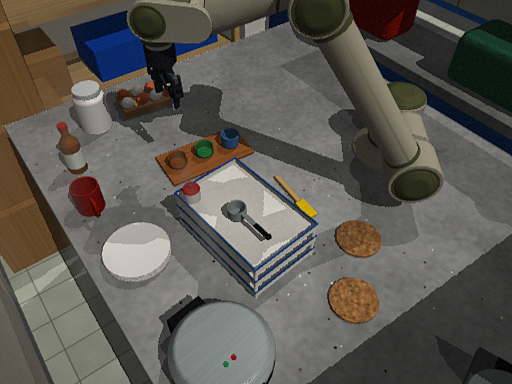

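All three stand upright on the board, at (176,160), (204,149) and (230,138); the scoop is untouched at (235,210). Go above the scoop and turn 90°.

send_rows(deltas=[[[-0.003,0.049,0,0,0,0,1],[-0.003,0.049,0,0,0,0,1],[-0.003,0.049,0,0,0,0,1],[-0.003,0.049,0,0,0,0,1],[-0.003,0.049,0,0,0,0,1],[-0.003,0.049,0,0,0,0,1],[-0.003,0.049,0,0,0,0,1],[0,0,0,0,0,0.1745,1],[0,0,0,0,0,0.1745,1],[0,0,0,0,0,0.1745,1],[0,0,0,0,0,0.1745,1],[0,0,0,0,0,0.1745,1]]])

```text
time_s: 20.72
position: [0.5997, 0.0204, 0.2513]
tool_rot: [[-0.638, 0.77, -0.002], [0.77, 0.638, 0.0], [0.001, -0.001, -1.0]]
ft_force: [-0.0, -0.3, -0.6]
grip_width: 0.0856
gripper_force: 0.0
```

send_rows(deltas=[[[0,0,0,0,0,0.1745,1],[0,0,0,0,0,0.1745,1],[0,0,0,0,0,0.1745,1],[0,0,0,0,0,0.1745,1],[0,0,0,0,0,0,1],[0,0,0,0,0,0,1]]])

```text
time_s: 21.48
position: [0.5999, 0.0203, 0.2519]
tool_rot: [[-0.003, 1.0, -0.001], [1.0, 0.003, 0.0], [0.0, -0.001, -1.0]]
ft_force: [-1.2, 0.1, -0.5]
grip_width: 0.0856
gripper_force: 0.0
```

```bash
python3 w.py w4; python3 - <<'E'
from h import *
d=dict(np.load("w4.npz")); W=cloud(d,d["T"]); z=W[...,2]; S=cv2.cvtColor(d["image"],cv2.COLOR_RGB2HSV)[...,1]
m=(W[...,0]>.56)&(W[...,0]<.64)&(W[...,1]>-.02)&(W[...,1]<.16)&(z>.136)&(z<.15)
p=W[m]; print(len(p),"top",np.percentile(z[m],97).round(4))
cup=p[(p[:,1]<.045)]; print("cup",circ(cup[cup[:,2]>.143][:,:2]))
h=p[(p[:,1]>.06)]; a=np.polyfit(h[:,1],h[:,0],1); print("handle x=a*y+b",a, h[:,1].max(), "z",np.median(h[:,2]), "x at y=.02",np.polyval(a,.02))
d=dict(np.load("w1.npz")); W=cloud(d,d["T"]); M=masks(d)["cork"]; z=W[...,2]
m=M&(z>.003)&(z<.015)&(W[...,1]>.25); p=(W[m][:,:2]*1000).astype(np.float32); print("trivet",cv2.minEnclosingCircle(p),p.mean(0),np.median(z[m]))
E
```

```text
t 21.475 tcp [0.5999 0.0203 0.2519] R [[-0.003, 1.0, -0.001], [1.0, 0.003, 0.0], [0.0, -0.001, -1.0]] q [-9.3 27.1 66.3  0.  86.6 -9.5] w 0.0856189453063717 cam [0.6   0.088 0.37 ]
3255 top 0.1461
cup (array([0.59975394, 0.02158667]), np.float64(0.022124135589126424))
handle x=a*y+b [-0.06671889  0.60109839] 0.14266990283758782 z 0.14373608481432554 x at y=.02 0.5997640118897247
trivet ((438.4029235839844, 301.98211669921875), 104.1915512084961) [472.46088 322.5635 ] 0.009106055371912225
```

View pics/w4.png

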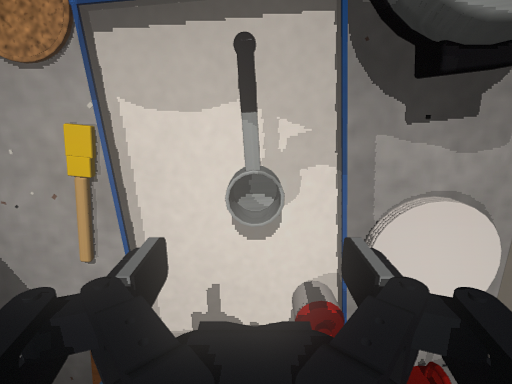

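Wrist view: scoop cup at (255,195), handle straight up to (244,43), pot at (318,310), clear of the fingers. Descend and grip the cup across the handle.

send_rows(deltas=[[[0.0012,0,0.025,0,0,-0.064,0.6],[0,0,0.03,0,0,0,0.6],[0,0,0.03,0,0,0,0.6],[0,0,0.026,0,0,0,0.6],[0,0,0,0,0,0,-1],[0,0,0,0,0,0,-1],[0,0,0,0,0,0,-1],[0,0,0,0,0,0,-1],[0,0,0,0,0,0,-1],[0,0,0,0,0,0,-1]]])

```text
time_s: 22.78
position: [0.6, 0.0216, 0.1414]
tool_rot: [[-0.064, 0.998, 0.0], [0.998, 0.064, -0.0], [-0.0, 0.0, -1.0]]
ft_force: [-0.1, -0.5, -1.4]
grip_width: 0.0474
gripper_force: 31.0
```

send_rows(deltas=[[[0,0,-0.015,0,0,0,-1],[0,0,-0.025,0,0,0,-1],[0,0,-0.03,0,0,0,-1],[0.015,-0.005,-0.025,0,0,0,-1],[0.045,-0.0148,0,0,0,0,-1],[0.045,-0.0148,0,0,0,0,-1],[0.045,-0.0148,0,0,0,0,-1],[0.045,-0.0148,0,0,0,0,-1],[0.045,-0.0148,0,0,0,0,-1],[0.045,-0.0148,0,0,0,0,-1],[0.026,-0.0085,0,0,0,0,-1],[0,0,0,0,0,0,-1]]])

```text
time_s: 24.28
position: [0.4773, 0.3267, 0.2373]
tool_rot: [[-0.067, 0.998, 0.001], [0.998, 0.067, 0.001], [0.0, 0.001, -1.0]]
ft_force: [0.5, -0.6, -0.9]
grip_width: 0.0474
gripper_force: 31.1
```

```bash
python3 w.py w5; python3 - <<'E'
from rig import optics
from h import *
d=dict(np.load("w5.npz")); W=cloud(d,d["T"]); z=W[...,2]; M=masks(d)["cork"]
m=M&(z>.003)&(z<.015)&(W[...,1]>.24)&(W[...,0]>.4); p=W[m]; print("n",m.sum(),"trivet z",np.median(p[:,2]))
cs,_=cv2.findContours(m.astype(np.uint8),cv2.RETR_EXTERNAL,cv2.CHAIN_APPROX_NONE)
c=max(cs,key=cv2.contourArea)[:,0]; print("contour fit (incl. occlusion)",circ(W[c[:,1],c[:,0]][:,:2],8))
m=(z>.2-.07)&(z<.25)&~np.isnan(z)
d=optics.get_image("top"); cv2.imwrite("pics/top2.png",d["image"][:,:,::-1])
E
```

```text
t 24.275 tcp [0.4773 0.3267 0.2373] R [[-0.067, 0.998, 0.001], [0.998, 0.067, 0.001], [0.0, 0.001, -1.0]] q [22.7 25.4 71.6  0.  82.9 18.8] w 0.0474091003812908 cam [0.472 0.394 0.356]
n 4493 trivet z 0.008944048793586568
contour fit (incl. occlusion) (array([0.46380281, 0.3263739 ]), np.float64(0.04625148072308642))
```

View pics/w5.png

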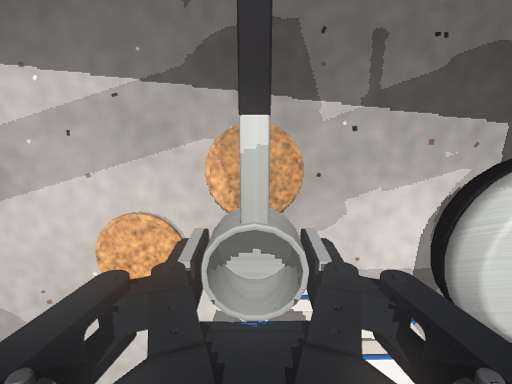

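Wrist view: the scoop hangs level in the jaws, with the trivet disc centred at about (254,170) beneath it. Lower it.

send_rows(deltas=[[[0,0,0.02,0,0,0,-1],[0,0,0.035,0,0,0,-1],[0,0,0.035,0,0,0,-1],[0,0,0.035,0,0,0,-1],[0,0,0.035,0,0,0,-1],[0,0,0.02,0,0,0,-1],[0,0,0,0,0,0,-1],[0,0,0,0,0,0,-1]]])

```text
time_s: 25.38
position: [0.479, 0.325, 0.0575]
tool_rot: [[-0.063, 0.998, 0.002], [0.998, 0.063, 0.001], [0.001, 0.002, -1.0]]
ft_force: [-0.2, 0.6, -0.9]
grip_width: 0.0469
gripper_force: 31.2
```

Lower the last 18 mm, release and lift.

send_rows(deltas=[[[0,0,0.01,0,0,0,-1],[0,0,0.0085,0,0,0,-1],[0,0,0,0,0,0,-1],[0,0,0,0,0,0,0.7],[0,0,0,0,0,0,0.7],[0,0,0,0,0,0,0.7],[0,0,-0.015,0,0,0,0.7],[0,0,-0.035,0,0,0,0.7],[0,0,-0.05,0,0,0,1],[0,0,-0.05,0,0,0,1],[0,0,-0.05,0,0,0,1],[0,0,0,0,0,0,1]]])

```text
time_s: 26.88
position: [0.4789, 0.3258, 0.2429]
tool_rot: [[-0.064, 0.998, 0.009], [0.998, 0.064, 0.004], [0.003, 0.009, -1.0]]
ft_force: [-0.2, -0.4, -0.6]
grip_width: 0.0854
gripper_force: 0.0
```

```bash
python3 w.py w6; python3 - <<'E'
from rig import optics
from h import *
def rep(W,img,tag):
    z=W[...,2]; M=masks(dict(image=img))["cork"]
    m=M&(z>.003)&(z<.015)&(abs(W[...,1]-.325)<.08)&(abs(W[...,0]-.478)<.08); p=(W[m][:,:2]*1000).astype(np.float32)
    print(tag,"trivet",np.round(cv2.minEnclosingCircle(p)[0],1))
    m=(abs(W[...,1]-.325)<.04)&(abs(W[...,0]-.478)<.04)&(z>.036)&(z<.05); print(" cup",circ(W[m][:,:2]),"top",np.percentile(z[m],95))
d=dict(np.load("w6.npz")); rep(cloud(d,d["T"]),d["image"],"wrist")
d=optics.get_image("top"); rep(cloud(d),d["image"],"top")
W=cloud(d);z=W[...,2]; M=masks(d)
for k in ["bowl","green","amber"]:
    m=M[k]&(W[...,1]<-.24)&(z>.025)&(z<.07); t=np.percentile(z[m],97); print(k,circ(W[m&(z>t-.005)][:,:2]),t)
E
```

```text
t 26.875 tcp [0.4789 0.3258 0.2429] R [[-0.064, 0.998, 0.009], [0.998, 0.064, 0.004], [0.003, 0.009, -1.0]] q [22.5 25.1 71.2  0.  83.1 18.8] w 0.08536234273982267 cam [0.473 0.393 0.361]
wrist trivet [476.9 325.4]
 cup (array([0.47761812, 0.32785721]), np.float64(0.023647005374417204)) top 0.04345135005519805
top trivet [477.9 323.7]
 cup (array([0.47814547, 0.32506687]), np.float64(0.023473681745422574)) top 0.04454025605686408
bowl (array([ 0.40113194, -0.30402426]), np.float64(0.026646096286922744)) 0.05846778590776102
green (array([ 0.48974737, -0.31468746]), np.float64(0.02649219035207117)) 0.04905114380851845
amber (array([ 0.58097302, -0.32181355]), np.float64(0.02689696655729661)) 0.04909441263502886
```

View pics/w6.png

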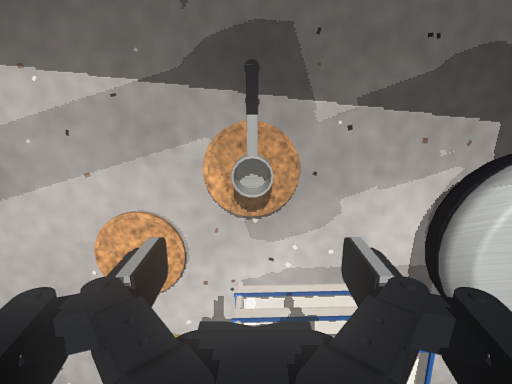

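The scoop stands upright at (252,177), about 2 mm from the trivet's centre. Turn back and fetch the amber dish.

send_rows(deltas=[[[0,0,0,0,0,-0.1674,1],[0,0,0,0,0,-0.1674,1],[0,0,0,0,0,-0.1674,1],[0,0,0,0,0,-0.1674,1],[0,0,0,0,0,-0.1674,1],[0,0,0,0,0,-0.1674,1],[0,0,0,0,0,-0.1674,1],[0,0,0,0,0,-0.1674,1],[0,0,0,0,0,-0.1674,1]]])

```text
time_s: 28.1
position: [0.4775, 0.3251, 0.2364]
tool_rot: [[-1.0, -0.005, -0.003], [-0.005, 1.0, -0.001], [0.003, -0.001, -1.0]]
ft_force: [-0.4, 0.7, 0.3]
grip_width: 0.0851
gripper_force: 0.0
```

send_rows(deltas=[[[-0.0084,-0.054,0,0,0,0,1],[-0.0084,-0.054,0,0,0,0,1],[-0.0084,-0.054,0,0,0,0,1],[-0.0084,-0.054,0,0,0,0,1],[-0.0084,-0.054,0,0,0,0,1],[-0.0084,-0.054,0,0,0,0,1],[-0.0084,-0.054,0,0,0,0,1],[-0.0084,-0.054,0,0,0,0,1],[-0.0084,-0.054,0,0,0,0,1],[-0.0084,-0.054,0,0,0,0,1],[-0.0084,-0.054,0,0,0,0,1],[-0.0084,-0.054,0,0,0,0,1]]])

```text
time_s: 29.6
position: [0.5784, -0.3242, 0.2364]
tool_rot: [[-1.0, 0.0, -0.002], [0.0, 1.0, 0.002], [0.002, 0.002, -1.0]]
ft_force: [1.5, -0.0, 0.2]
grip_width: 0.0856
gripper_force: 0.0
```

send_rows(deltas=[[[0,0,0,0,0,0,1]]])

```text
time_s: 29.72
position: [0.578, -0.326, 0.2351]
tool_rot: [[-1.0, 0.004, -0.003], [0.004, 1.0, 0.002], [0.003, 0.002, -1.0]]
ft_force: [0.4, 0.3, -0.0]
grip_width: 0.0855
gripper_force: 0.0
```

```bash
python3 w.py w7 b
```

```text
t 29.725 tcp [ 0.578  -0.326   0.2351] R [[-1.0, 0.004, -0.003], [0.004, 1.0, 0.002], [0.003, 0.002, -1.0]] q [ -39.6   34.5   55.9   -0.    89.8 -129.4] w 0.08552795134261001 cam [ 0.511 -0.325  0.353]
bowl 1093 277 top 0.0574 c [ 0.402  -0.3038] r 0.0262 v range 0 19 248 304
amber 790 528 top 0.0476 c [ 0.5804 -0.3212] r 0.0268 v range 154 205 231 283
```

send_rows(deltas=[[[-0.002,0.003,0.02,0,0,0,1],[0,0,0.035,0,0,0,1],[0,0,0.035,0,0,0,1],[0,0,0.035,0,0,0,1],[0,0,0.035,0,0,0,1],[0,0,0.02,0,0,0,1],[0,0,0.012,0,0,0,1],[0,0,0,0,0,0,-1],[0,0,0,0,0,0,-1],[0,0,0,0,0,0,-1],[0,0,0,0,0,0,-1],[0,0,0,0,0,0,-1]]])

```text
time_s: 31.28
position: [0.5813, -0.3197, 0.0472]
tool_rot: [[-1.0, 0.0, 0.002], [0.0, 1.0, -0.001], [-0.002, -0.001, -1.0]]
ft_force: [-0.8, 2.5, 5.8]
grip_width: 0.0562
gripper_force: 32.4
```

send_rows(deltas=[[[0,0,-0.015,0,0,0,-1],[0,0,-0.035,0,0,0,-1],[0,0,-0.045,0,0,0,-1],[0,0,-0.045,0,0,0,-1],[0,0.01,-0.04,0,0,0,-1],[0.0045,0.04,-0.01,0,0,0,-1],[0.0045,0.045,0,0,0,0,-1],[0.0045,0.045,0,0,0,0,-1],[0.0045,0.045,0,0,0,0,-1],[0.0045,0.042,0,0,0,0,-1],[0.0035,0.019,0.01,0,0,0,-1],[0,0,0.02,0,0,0,-1]]])

```text
time_s: 32.78
position: [0.5548, -0.0728, 0.2063]
tool_rot: [[-1.0, -0.001, 0.002], [-0.001, 1.0, -0.001], [-0.002, -0.001, -1.0]]
ft_force: [0.3, -0.5, -1.4]
grip_width: 0.0565
gripper_force: 32.4
```

send_rows(deltas=[[[0,0,0.025,0,0,0,-1],[0,0,0.015,0,0,0,-1],[0,0,0,0,0,0,-1],[0,0,0,0,0,0,-1]]])

```text
time_s: 33.28
position: [0.5552, -0.074, 0.1666]
tool_rot: [[-1.0, 0.0, 0.001], [0.0, 1.0, -0.001], [-0.001, -0.001, -1.0]]
ft_force: [-0.4, -0.6, -0.9]
grip_width: 0.0562
gripper_force: 32.4
```

Position right. Lower 20 mm and sense the contact.

send_rows(deltas=[[[0.0006,-0.0006,0.01,0,0,0,-1],[0,0,0.007,0,0,0,-1],[0,0,0.003,0,0,0,-1],[0,0,0,0,0,0,-1],[0,0,0,0,0,0,-1]]])

```text
time_s: 33.9
position: [0.5541, -0.0742, 0.1462]
tool_rot: [[-1.0, -0.0, 0.0], [-0.0, 1.0, -0.0], [-0.0, -0.0, -1.0]]
ft_force: [-2.5, 1.3, 5.2]
grip_width: 0.0563
gripper_force: 32.8
```

send_rows(deltas=[[[0,0,0,0,0,0,0.7],[0,0,0,0,0,0,0.7],[0,0,0,0,0,0,0.7],[0,0,0,0,0,0,0.7],[0,0,-0.02,0,0,0,0.7],[0,0,-0.04,0,0,0,0.7],[0,0,-0.03,0,0,0,1],[0.013,-0.048,0,0,0,0,1],[0.013,-0.048,0,0,0,0,1],[0.013,-0.048,0,0,0,0,1],[0.013,-0.048,0,0,0,0,1],[0.013,-0.048,0,0,0,0,1]]])

```text
time_s: 35.4
position: [0.4886, -0.3158, 0.2358]
tool_rot: [[-1.0, 0.0, 0.0], [0.0, 1.0, -0.0], [-0.0, -0.0, -1.0]]
ft_force: [0.3, -0.1, 0.6]
grip_width: 0.0856
gripper_force: 0.0
```

send_rows(deltas=[[[0,0,0,0,0,0,1],[0,0,0,0,0,0,1]]])

```text
time_s: 35.65
position: [0.4892, -0.3138, 0.2357]
tool_rot: [[-1.0, 0.0, -0.0], [0.0, 1.0, 0.001], [0.0, 0.001, -1.0]]
ft_force: [-0.6, -0.4, -0.8]
grip_width: 0.0856
gripper_force: 0.0
```

```bash
python3 w.py w8 b
```

```text
t 35.65 tcp [ 0.4892 -0.3138  0.2357] R [[-1.0, 0.0, -0.0], [0.0, 1.0, 0.001], [0.0, 0.001, -1.0]] q [ -44.4   25.8   71.3    0.    83.  -134.3] w 0.08555556544895986 cam [ 0.422 -0.313  0.354]
bowl 1432 580 top 0.0577 c [ 0.4004 -0.3038] r 0.0267 v range 58 119 234 292
```

send_rows(deltas=[[[0,0,0.02,0,0,0,1],[0,0,0.035,0,0,0,1],[0,0,0.035,0,0,0,1],[0,0,0.035,0,0,0,1],[0,0,0.035,0,0,0,1],[0,0,0.02,0,0,0,1],[0,0,0.011,0,0,0,1],[0,0,0,0,0,0,-1],[0,0,0,0,0,0,-1],[0,0,0,0,0,0,-1],[0,0,0,0,0,0,-1],[0,0,0,0,0,0,-1]]])

```text
time_s: 37.2
position: [0.4897, -0.3143, 0.0462]
tool_rot: [[-1.0, -0.0, 0.002], [-0.0, 1.0, -0.001], [-0.002, -0.001, -1.0]]
ft_force: [-0.5, 3.0, 6.4]
grip_width: 0.0564
gripper_force: 31.9
```

send_rows(deltas=[[[0,0,-0.015,0,0,0,-1],[0,0,-0.035,0,0,0,-1],[0,0,-0.045,0,0,0,-1],[0,0,-0.045,0,0,0,-1],[0,0.015,-0.04,0,0,0,-1],[-0.006,0.045,-0.01,0,0,0,-1],[-0.0065,0.05,0,0,0,0,-1],[-0.0065,0.05,0,0,0,0,-1],[-0.0065,0.05,0,0,0,0,-1],[-0.0065,0.05,0,0,0,0,-1],[-0.005,0.05,0,0,0,0,-1],[-0.003,0.023,0,0,0,0,-1]]])

```text
time_s: 38.7
position: [0.5289, 0.021, 0.2359]
tool_rot: [[-1.0, -0.002, 0.001], [-0.002, 1.0, -0.0], [-0.001, -0.0, -1.0]]
ft_force: [0.6, 0.6, -1.0]
grip_width: 0.0561
gripper_force: 32.4
```

send_rows(deltas=[[[0,0,0.015,0,0,0,-1],[0,0,0.025,0,0,0,-1],[0,0,0.02,0,0,0,-1],[0,0,0.01,0,0,0,-1],[0,0,0,0,0,0,-1],[0,0,0,0,0,0,-1]]])

```text
time_s: 39.45
position: [0.5296, 0.0186, 0.1658]
tool_rot: [[-1.0, 0.0, 0.002], [0.0, 1.0, -0.0], [-0.002, -0.0, -1.0]]
ft_force: [0.3, -0.3, -1.3]
grip_width: 0.0568
gripper_force: 32.4
```

send_rows(deltas=[[[0,-0.0006,0.01,0,0,0,-1],[0,0,0.007,0,0,0,-1],[0,0,0.0035,0,0,0,-1],[0,0,0,0,0,0,-1],[0,0,0,0,0,0,-1]]])

```text
time_s: 40.08
position: [0.5289, 0.0182, 0.1452]
tool_rot: [[-1.0, -0.0, 0.0], [-0.0, 1.0, -0.0], [-0.0, -0.0, -1.0]]
ft_force: [-5.5, -0.1, 9.0]
grip_width: 0.0569
gripper_force: 33.1
```

send_rows(deltas=[[[0,0,0,0,0,0,0.7],[0,0,0,0,0,0,0.7],[0,0,0,0,0,0,0.7],[0,0,0,0,0,0,0.7],[0,0,-0.02,0,0,0,0.7],[0,0,-0.04,0,0,0,0.7],[0,0,-0.03,0,0,0,1],[0.0185,-0.046,0,0,0,0,1],[0.0185,-0.046,0,0,0,0,1],[0.0185,-0.046,0,0,0,0,1],[0.0185,-0.046,0,0,0,0,1],[0.0185,-0.046,0,0,0,0,1]]])

```text
time_s: 41.58
position: [0.4359, -0.2133, 0.2344]
tool_rot: [[-1.0, 0.0, 0.0], [0.0, 1.0, -0.0], [-0.0, -0.0, -1.0]]
ft_force: [0.4, -0.5, 0.2]
grip_width: 0.0853
gripper_force: 0.0
```

send_rows(deltas=[[[0.0185,-0.046,0,0,0,0,1],[0.0185,-0.046,0,0,0,0,1],[0,0,0,0,0,0,1],[0,0,0,0,0,0,1]]])

```text
time_s: 42.08
position: [0.3997, -0.3034, 0.2342]
tool_rot: [[-1.0, 0.0, -0.0], [0.0, 1.0, 0.001], [0.0, 0.001, -1.0]]
ft_force: [0.1, -0.7, 0.0]
grip_width: 0.0852
gripper_force: 0.0
```

```bash
python3 w.py w9 b
```

```text
t 42.075 tcp [ 0.3997 -0.3034  0.2342] R [[-1.0, 0.0, -0.0], [0.0, 1.0, 0.001], [0.0, 0.001, -1.0]] q [ -50.7   18.1   84.     0.    78.  -140.7] w 0.08520258532708311 cam [ 0.333 -0.303  0.352]
bowl 995 443 top 0.0576 c [ 0.4    -0.3036] r 0.0268 v range 153 205 226 279
```

Descend to z ≈ 0.052 and grip the bowl.

send_rows(deltas=[[[0,0,0.02,0,0,0,1],[0,0,0.035,0,0,0,1],[0,0,0.035,0,0,0,1],[0,0,0.035,0,0,0,1],[0,0,0.035,0,0,0,1],[0,0,0.015,0,0,0,1],[0,0,0.007,0,0,0,1],[0,0,0,0,0,0,-1],[0,0,0,0,0,0,-1],[0,0,0,0,0,0,-1],[0,0,0,0,0,0,-1],[0,0,0,0,0,0,-1]]])

```text
time_s: 43.62
position: [0.4001, -0.3038, 0.0535]
tool_rot: [[-1.0, 0.0, 0.001], [0.0, 1.0, -0.001], [-0.001, -0.001, -1.0]]
ft_force: [0.9, 2.8, 7.3]
grip_width: 0.0568
gripper_force: 31.3
```

send_rows(deltas=[[[0,0,-0.015,0,0,0,-1],[0,0,-0.035,0,0,0,-1],[0,0,-0.045,0,0,0,-1],[0,0,-0.045,0,0,0,-1],[0,0,-0.045,0,0,0,-1],[-0.0165,0.052,0,0,0,0,-1],[-0.0165,0.052,0,0,0,0,-1],[-0.0165,0.052,0,0,0,0,-1],[-0.0165,0.052,0,0,0,0,-1],[-0.0165,0.052,0,0,0,0,-1],[-0.0165,0.052,0,0,0,0,-1],[-0.0165,0.052,0,0,0,0,-1]]])

```text
time_s: 45.12
position: [0.5153, 0.062, 0.2379]
tool_rot: [[-1.0, 0.0, 0.001], [0.0, 1.0, -0.0], [-0.001, -0.0, -1.0]]
ft_force: [1.3, -0.6, -0.9]
grip_width: 0.0567
gripper_force: 32.5
```

send_rows(deltas=[[[-0.0165,0.051,0,0,0,0,-1],[0,0,0,0,0,0,-1],[0,0,0.02,0,0,0,-1],[0,0,0.025,0,0,0,-1],[0,0,0.02,0,0,0,-1],[0,0,0,0,0,0,-1],[0,0,0,0,0,0,-1]]])

```text
time_s: 46.0
position: [0.532, 0.1107, 0.1734]
tool_rot: [[-1.0, 0.001, 0.001], [0.001, 1.0, -0.0], [-0.001, -0.0, -1.0]]
ft_force: [0.2, 0.0, -0.6]
grip_width: 0.0565
gripper_force: 32.7
```

send_rows(deltas=[[[0,0,0.01,0,0,0,-1],[0,0,0.007,0,0,0,-1],[0,0,0.0035,0,0,0,-1],[0,0,0,0,0,0,-1],[0,0,0,0,0,0,-1]]])

```text
time_s: 46.62
position: [0.5315, 0.1111, 0.1525]
tool_rot: [[-1.0, -0.0, 0.0], [-0.0, 1.0, -0.0], [-0.0, -0.0, -1.0]]
ft_force: [-4.1, -0.9, 7.2]
grip_width: 0.0565
gripper_force: 33.1
```

Contact; release narrowly, lift clear and check.

send_rows(deltas=[[[0,0,0,0,0,0,0.7],[0,0,0,0,0,0,0.7],[0,0,0,0,0,0,0.7],[0,0,0,0,0,0,0.7],[0,0,-0.02,0,0,0,0.7],[0,0,-0.04,0,0,0,0.7],[0,0,-0.05,0,0,0,0.7],[0,0,0,0,0,0,0.7],[0,0,0,0,0,0,0.7]]])

```text
time_s: 47.75
position: [0.5314, 0.1111, 0.2611]
tool_rot: [[-1.0, 0.0, -0.001], [0.0, 1.0, 0.0], [0.001, 0.0, -1.0]]
ft_force: [-0.0, 0.4, -1.0]
grip_width: 0.0727
gripper_force: 0.0
```

```bash
python3 w.py w10; python3 - <<'E'
from rig import optics
from h import *
d=optics.get_image("scene"); cv2.imwrite("pics/scene2.png",d["image"][:,:,::-1]); W=cloud(d); z=W[...,2]; M=masks(d)
for k in ["bowl","green","amber"]:
    m=M[k]&(z>.136)&(z<.16)&(W[...,0]>.4)&(W[...,0]<.6); t=np.percentile(z[m],97); print(k,circ(W[m&(z>t-.005)][:,:2]),t)
E
```

```text
t 47.75 tcp [0.5314 0.1111 0.2611] R [[-1.0, 0.0, -0.001], [0.0, 1.0, 0.0], [0.001, 0.0, -1.0]] q [ -0.7  20.9  74.9  -0.   84.2 -90.7] w 0.07271256317079039 cam [0.464 0.112 0.379]
bowl 692 687 top 0.1566 c [0.5314 0.1124] r 0.0268 v range 165 232 219 289
green 894 734 top 0.1466 c [0.5286 0.02  ] r 0.0269 v range 159 224 109 177
amber 1243 804 top 0.1463 c [ 0.5534 -0.0717] r 0.0269 v range 189 251 4 74
bowl (array([0.53335763, 0.11358598]), np.float64(0.026726463899282855)) 0.156355333398463
green (array([0.5306026 , 0.02078321]), np.float64(0.027035208613499912)) 0.14668880978194349
amber (array([ 0.5553519 , -0.07209218]), np.float64(0.026997610231065786)) 0.14732059366928857
```

View pics/w10.png

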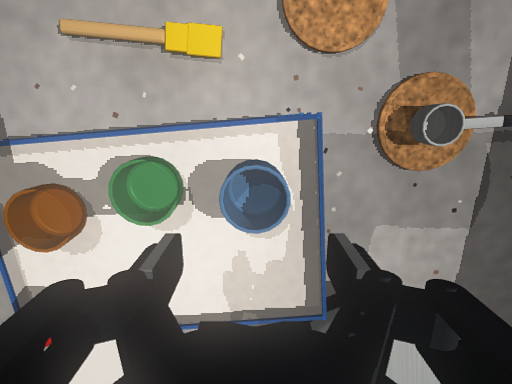

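View pics/scene2.png

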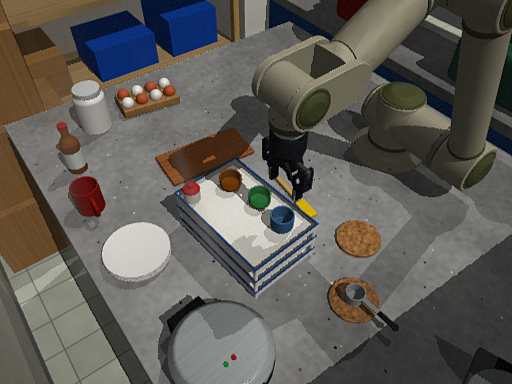

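All three are back within 2–3 mm of their start (wrist view: bowl (255,196), green (146,190), amber (45,217)). The scene view shows the scoop on the left trivet at (355,293), with the pot at (191,192) and the brush unmoved. The arm is clear, so I'm handing in.

```bash
python3 -c "
from rig import env
print(env.close_job())"
```

```text
the job is handed in; nothing more can be done
None
```

I handed the job in at about 48 s of the 138 s allowed: by the cameras the scoop stands upright about 2 mm from the centre of the left trivet, the bowl and both dishes are back within about 3 mm of where they started, and the pot and brush look unmoved (checked by eye); the judge returned no verdict.

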